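# Zero the hair-colour reader on its round tile

### The job

Zero the hair-colour reader: take it out of its dock and set its nose squarely on the middle of the round white tile on its sloping stand, pressing gently until the sprung nose is more than half way in, and hold it steady like that for two seconds. Then stand the reader back in its dock, fully seated, and let go. Do not touch the stand with the square tile with the reader, do not shift the round tile's board, and leave everything else on the table where it is.

Things in the scene. Friction and masses are not known exactly. Their poses are not given: they have to be found in the camera images.
- reader: hair-colour reader: upright wand, 155 mm, about 0.2 kg, standing nose down in its dock. Origin: centre of the nose face (nose out); z runs up to its tail. From the origin up: steel sprung nose, 24 mm across, 0-13 mm; black barrel, 32 mm across, 13-50 mm; flange, 54 mm across, 50-57 mm, resting on the dock's rim; white flat-sided grip, 40 mm along x, 32 mm along y, 57-152 mm
- nose (a joint): the reader's sprung nose: 0 m fully out, 0.008 m fully in; about 1.5 N to start it, 4.5 N half way, 7.5 N fully in, after which it is hard
- dock: white charging dock, fixed: a cup 66 mm across, 75 mm high, with a 42 mm bore, its floor 12 mm above the table, on a 90 x 80 x 10 mm foot. Origin on the table under the bore's axis, z up. With the reader seated (flange on the rim) the reader's origin is 25 mm above this origin
- stand_round: fixed sloping stand with the ROUND white ceramic tile (40 mm across) on a grey board (110 mm up the slope, 92 mm wide). Foot 130 x 110 x 12 mm, origin on the table under its centre; the board's low edge is at the stand's -x, its upper edge at most 115 mm high
- round_mount (a point): point on the face of the round tile's board (slope 25 to 40 degrees), at the middle of the tile's 50 mm dark round screw-in pad. z: the board's normal, out of the face; x: up the slope; y: across. The tile is parallel to the board and centred on this z axis, but how far its pad is screwed out is not measured: the tile's face is anywhere from 4 to 16 mm above this point
- stand_square: the other stand, alike but with a SQUARE white tile (35 mm) on a square pad; origin on the table under the centre of its foot
- comb: tail comb, plastic, 200 mm long, 26 mm wide, 6 mm thick, lying flat; origin under its middle
- jar: small lidded cream jar, 40 mm across, 45 mm high; origin under its centre
- bowl: black tint bowl, 120 mm across, 55 mm high; origin under its centre
- foil_box: long foil carton, 50 x 300 x 50 mm; origin under its centre
- tint_tube: lying tint tube, about 120 x 36 x 26 mm; origin under its middle
- brush: tint brush lying flat, black handle; origin under its middle
- shampoo: shampoo bottle, 72 mm across, 190 mm high; origin under its centre
Mind the look-alikes: they are no part of the job. Leave any blue, pink or turquoise look-alike of the dock alone.

How it is judged (in metres and radians):
On the way:
1. reader held still (under 20 mm/s, 0.2 rad/s) on the round tile for 1.5 s: square within 0.15 rad, nose centre within 8 mm of the tile's each way, nose pressed in over 4 mm (x of reader in the frame of round_mount between -0.008 and 0.008 m and y of reader in the frame of round_mount between -0.008 and 0.008 m and angle between the z axis of reader and the z axis of round_mount, either way round below 0.15 rad and value of joint nose above 0.004 m and contact force between reader and stand_round above 1 N and linear speed of reader below 0.02 m/s and angular speed of reader below 0.2 rad/s), for 1.5 s.
At the end, for the whole second after the job is handed in: after the reading, the reader stands released and still in its dock, upright within 0.1 rad, seated with its flange on the rim within 4 mm of height and within 12 mm of the dock's axis (horizontal distance between reader and dock below 0.012 m and z of reader in the frame of dock between 0.021 and 0.029 m and angle between reader's own z axis and vertical below 0.1 rad and linear speed of reader below 0.02 m/s and contact force between the fingers and reader below 0.1 N); the robot touches nothing.
It fails at once if the reader is pressed on the round tile's stand with more than 15 N (contact force between reader and stand_round above 15 N).
It fails at once if the reader touches the stand with the square tile (contact force between reader and stand_square above 0.5 N).
It fails at once if the round tile's board is shifted by more than 8 mm (distance of round_mount from where it was at the start of the episode above 0.008 m).
It fails at once if a bystander is moved more than 30 mm (distance of any of comb, jar, bowl, foil_box, tint_tube, brush, shampoo from where it was at the start of the episode above 0.03 m).
It also fails if it takes over 61 s, if anything falls off the work surface, if the arm or the gripper's body presses on something with over 40 N, if the wrist force passes 120 N, or if a joint passes its speed limit or range.

### The arm

A 7-joint arm with a two-finger parallel gripper is mounted at the origin on the work surface. World frame = base frame: x ahead of the robot, y to its left, z up, the work surface at z = 0. Lengths are in mm, angles in rad, forces in N, time in s.
With the tool pointing down it reaches from about 400 to 900 mm from the base axis. Payload 5.6 kg.
Tool frame: the origin (TCP) lies on the centre line of the jaws, within the pads' length; the fingertips stand 22 mm ahead of it and the grasp point (between the pads) lies 3 mm ahead of it; z points along the fingers, y is the line along which they close (so a half turn about z gives the same grasp; the last joint's range is limited). The gripper opens to 92 mm and grips with 3 to 60 N. Pads are 20 mm wide; open, the fingers measure 128 mm over their backs; the gripper's body (75 mm by 189 mm) begins 69 mm behind the grasp point.
Start: joints at [1.194, 0.468, -0.012, 1.603, 0.006, 1.071, -0.056], TCP at [212.923, -614.143, 236.592] pointing down, gripper open.
Joint ranges: [-2.53, 2.53], [-0.31, 2.02], [-1.57, 1.55], [0.28, 2.44], [-1.29, 4.43], [0.15, 1.84], [-2.92, 2.92]. Speed limits (rad/s): [2.57, 2.57, 3.14, 3.14, 3.14, 3.14, 3.14].

### API

Orientations are given as [roll, pitch, yaw] about the fixed x, y, z axes, in that order (R = Rz(yaw) Ry(pitch) Rx(roll)).
In Python, from bench import manip, viewer gives the robot as it stands.
- The arm moves only by the shell command python3 -m pendant 'ROWS' [FORCE]. ROWS is JSON, one flat list of numbers, 7 for each row, row after row: the shift along the tool's x, y, z in mm, then the turn, a rotation vector about the tool's x, y, z in degrees, then the opening, from 0 (shut) to 1 (fully open). A call has exactly 10 rows; each row is the pose to reach, as a shift and turn from the pose commanded when the call began, along the tool's axes at that moment; what a row does not reach only later rows make up. A row lasts 1/12 s, in which the tool goes at most 41.7 mm and 7.16 degrees, less where a joint would pass 70% of its speed; a pose out of reach is approached as far as the arm can. A call with a gripper value outside its range is refused whole. The fingers move at their own pace and stop on an object; FORCE is the grip in N (left out, the last holds). Time passes only in rows, so rows that repeat a pose let the fingers close, or fill a call up. It gives the time, the measured TCP pose, the force, the opening and the grip force at its end, in the units of the state.
- manip.get_state(): the state, without advancing time (a new reading comes with each control period).
- viewer.snapshot(name): name is "scene" or "top" or "wrist"; returns a dict with "frame" (400x640x3 uint8, red, green, blue), "depth" (400x640 float32, mm along the optical axis (not along the pixel's ray), 0 where there is no reading), "camera_matrix" (3x3 intrinsics, pixels), "R" (3x3) and "t" (3): a world point X has camera coordinates R X + t. Camera axes: x right, y down, z forward; pixel columns grow to the right and rows downward; lengths in mm; the calibration is good to about 2 mm. A picture is of the moment at which its call begins.
- manip.close_job(): hands the job in; it is judged then, once.
The state is a dict: "time_s": time; "q": joint angles; "qd": joint speeds; "joint_efforts": joint torques, N m; "eef_pos": TCP position; "tcp_rot": TCP orientation; "contact_force": force on the tool from outside, world axes, zero at the start; "moment": the same for the moment, N m; "width": finger opening in mm; "grip_force": force on a finger pad.
Only numpy, scipy, OpenCV 4.12 (cv2) and the standard library are available. Lean on these libraries where they do the work, as an engineer would, in place of code of your own. Each camera call takes 0.05 s, during which the arm holds its last target. There are 200 camera calls.

## Working session

There is one attempt and no reset: what is moved stays moved. The work goes in short steps, Python scripts to look and compute and a shell command to move; the robot and the scene stay as the last step left them, time stands still between calls to the robot, and variables do not carry over. Pictures are saved under pics/ and viewed, at most 10 in all, crops included, and the job is handed in when it is done.

```bash
ls; mkdir -p pics; python3 - <<'E'
from bench import manip, viewer
import cv2,numpy as np
s=manip.get_state(); print(s)
for n in("scene","top"):
    d=viewer.snapshot(n); cv2.imwrite(f"pics/{n}0.png",d["frame"][:,:,::-1]); np.savez(f"/tmp/{n}0.npz",**d)
    print(n,d["camera_matrix"].tolist(),d["R"].round(3).tolist(),d["t"].round(1).tolist(), (d["depth"]>0).mean())
E
```

```text
pics
{'time_s': 0.0, 'q': array([ 1.1940147 ,  0.46835502, -0.01160659,  1.60361964,  0.00599937,
        1.07137521, -0.05629384]), 'qd': array([-0.00052004,  0.00099788, -0.00026454,  0.00077323,  0.00065465,
        0.00046378, -0.00065563]), 'joint_efforts': array([-5.40309920e-04, -5.20578718e+01, -1.26104677e-02, -2.43757188e+01,
       -5.65398135e-02,  1.72699511e-02,  1.83487105e-04]), 'eef_pos': array([ 212.71469797, -613.6405526 ,  235.65633019]), 'tcp_rot': array([-3.13987407e+00,  1.19183239e-04,  3.33726960e-01]), 'contact_force': array([-0.9722408 , -0.19531144,  1.34933662]), 'moment': array([-0.01696996,  0.00340878, -0.0385905 ]), 'grip_force': 0.0, 'width': 91.81575463164226}
scene [[430.3986012471292, 0.0, 317.19461025567136], [0.0, 430.3986012471292, 195.28611642312373], [0.0, 0.0, 1.0]] [[-0.076, 0.997, 0.017], [0.674, 0.064, -0.736], [-0.735, -0.044, -0.677]] [30.7, -311.5, 1608.6] 0.9958671875
top [[503.1835729447709, 0.0, 317.5310729256628], [0.0, 503.1835729447709, 198.13834527137152], [0.0, 0.0, 1.0]] [[-0.068, -0.998, -0.0], [-0.976, 0.067, -0.208], [0.208, -0.014, -0.978]] [32.8, 571.9, 1368.4] 0.99598828125
```

View pics/scene0.png

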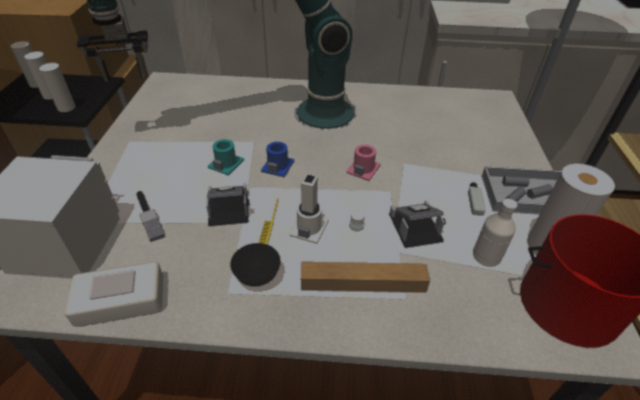

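View pics/top0.png

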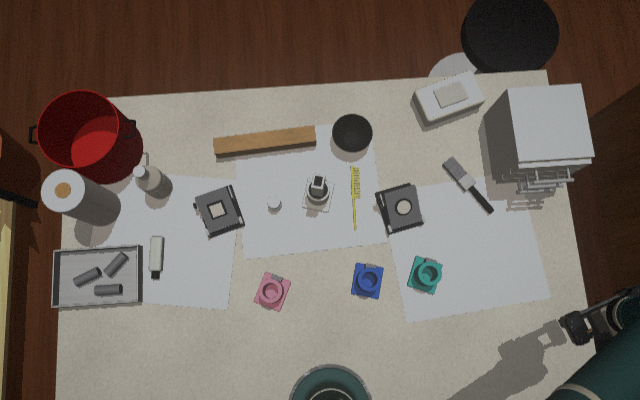

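The top view shows the reader in its white dock at (318,190), the round-tile stand at (403,207) and the square-tile stand at (217,209). The comb is at (354,197), the jar at (274,205) and the bowl at (352,133).

```bash
cat > h.py <<'E'
import numpy as np,cv2
def cloud(d):
    K,R,t=d["camera_matrix"],d["R"],d["t"]; h,w=d["depth"].shape
    u,v=np.meshgrid(np.arange(w),np.arange(h)); z=d["depth"].astype(float)
    P=np.stack([(u-K[0,2])/K[0,0]*z,(v-K[1,2])/K[1,1]*z,z],-1)
    return (P-t)@R
def ray(d,u,v,h):
    K,R,t=d["camera_matrix"],d["R"],d["t"]; c=-R.T@t
    r=R.T@np.array([(u-K[0,2])/K[0,0],(v-K[1,2])/K[1,1],1]); return c+r*(h-c[2])/r[2]
def plane(P,it=5,th=3):
    m=np.ones(len(P),bool)
    for _ in range(it):
        c=P[m].mean(0); n=np.linalg.svd(P[m]-c,full_matrices=False)[2][2]; n*=np.sign(n[2]); r=(P-c)@n; m=abs(r)<th
    return c,n,r[m].std(),m
E
python3 - <<'E'
import numpy as np,cv2
from h import *
d=dict(np.load('/tmp/top0.npz')); C=cloud(d); g=d["frame"].astype(int)
# table check
print("table z",np.median(C[240:250,300:340,2]))
def crop(x,y,w,h,s,n):
    cv2.imwrite(n,cv2.resize(d["frame"][y:y+h,x:x+w,::-1],None,fx=s,fy=s,interpolation=cv2.INTER_CUBIC))
crop(295,165,140,75,5,"pics/c0.png")
np.set_printoptions(precision=1,suppress=True,linewidth=220)
print("reader/dock heights"); print(C[170:216:3,300:336:3,2].astype(int))
print("round heights"); print(C[178:236:4,374:430:4,2].astype(int))
E
```

```text
table z 0.7170227224353349
reader/dock heights
[[   4    3    1    0    0    0   -6    0    1    4    0   -4]
 [   3    1    0    2   -2    0    3    2    0    7   -2    0]
 [   3   -1   -9    2    0  182  181  177  174    0   -1    0]
 [   1    2    5    4  170  180  180  181  174    2   -3 1457]
 [   6   -4   -1   13  174  175  180  175  149    8   -1    0]
 [   0    0   -1   73  175  180  179  176  101   77    7    8]
 [   0    2   11   80  171  174  181  171   77   77   11    8]
 [  -1    0   14   83  132  143  151  156   80   73   10    0]
 [  -4    0   13   77  102  103  108  119   80   74    9   -5]
 [  -3    5   13   75   73   85   83   73   71   68   10    1]
 [  -3    7   10   34   74   78   81   73   61   24   12   -3]
 [   0    9   14    2   26   35   46   41   21   10    2   -4]
 [  -1   12    9    7    2    7    7   14   13   10    0   -1]
 [   3    2    0    0   13   11   10    8    8   12   -5   -2]
 [   1    0    1    0    1    3    1    1    0   12   -3    0]
 [   0    1   -1    2   -2   -6   -4    1    2    1    0    1]]
round heights
[[  -1   -1   -2   -5   -2    
[... 365 characters left out ...]
6   82   82   79   78   74   -5   -3    1]
 [   6   49   64   76   80   79   78   84   77   73   69   70    0    2]
 [  -2    1   47   72   76   71   72   76   69   67   68   61    4    0]
 [  -3    2   15   13   67   65   70   66   69   62   52   53    1    0]
 [   2   -5    4    9   61   57   62   53   59   53   53   50   -4    0]
 [  -3    5    2   11   54   50   50   54   49   48   41   39   37   -1]
 [   3    6    1   14   43   45   45   43   44   31   34    7   33    2]
 [   2    3    0    8   39   37   37   36   10    5   14    2    7    3]
 [   0    3   -1    0   39   12   15   11    1    4    5    0    3   -1]
 [   2    3    0   -3    7   -1    0    3    2    0    2    2    1    1]]
```

View pics/c0.png

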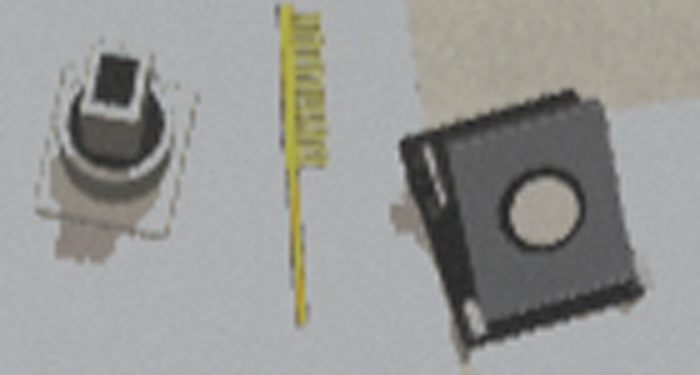

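```bash
python3 - <<'E'
import numpy as np,cv2
from h import *
np.set_printoptions(precision=3,suppress=True)
d=dict(np.load('/tmp/top0.npz')); C=cloud(d); f=d["frame"].astype(int); g=f.mean(2)
# tile
sub=np.zeros(g.shape,np.uint8); sub[192:222,390:418]=(g[192:222,390:418]>125)
n,l,st,ce=cv2.connectedComponentsWithStats(sub); 
for i in range(1,n): 
    if st[i,4]>40: print("tile",st[i],ce[i], np.median(C[l==i],0))
# board: dark grey region around
m=np.zeros(g.shape,bool); m[186:230,380:424]=True
P=C[m&(C[...,2]>30)&(C[...,2]<100)]; c,nn,s,k=plane(P,10,6); print("board",c,nn,s,k.sum(),"slope",np.degrees(np.arccos(nn[2])),"up dir",np.degrees(np.arctan2(-nn[1],-nn[0])))
P=C[170:216,300:336].reshape(-1,3)
T=P[(P[:,2]>168)&(P[:,2]<190)]; r=cv2.minAreaRect(T[:,:2].astype(np.float32)); print("top",r,np.median(T,0))
R=P[(P[:,2]>68)&(P[:,2]<88)]; print("rim",cv2.minEnclosingCircle(R[:,:2].astype(np.float32)))
F=P[(P[:,2]>6)&(P[:,2]<16)]; print("foot",cv2.minAreaRect(F[:,:2].astype(np.float32)))
for nme,(u,v) in dict(jar=(274,205),bowl=(352,133),comb=(354,197),sq=(217,209)).items(): print(nme,C[v-2:v+3,u-2:u+3].reshape(-1,3).mean(0))
E
```

```text
tile [397 201  14  13 135] [403.385 207.044] [ 528.334 -243.337   72.818]
board [ 528.488 -243.783   65.516] [-0.538 -0.118  0.835] 2.703983637410813 1078 slope 33.43051291521094 up dir 12.345768393491165
top ((593.4453125, -7.970209121704102), (31.86209487915039, 39.67313003540039), 76.63864135742188) [592.244  -7.635 177.884]
rim ((593.1715087890625, -7.919193744659424), 32.94877243041992)
foot ((602.2061157226562, -5.327430725097656), (97.79280090332031, 136.47132873535156), 86.42652893066406)
jar [564.733 119.235  43.832]
bowl [ 779.21  -125.276    4.507]
comb [ 580.909 -114.878    3.535]
sq [558.046 276.693  74.004]
```

```bash
cat >> h.py <<'E'
from scipy.spatial.transform import Rotation as Ro
def go(pos,R,tpos,tR):  # shift mm, rotvec deg in tool axes
    return (R.T@(np.array(tpos)-pos)).round(1), np.degrees(Ro.from_matrix(R.T@tR).as_rotvec()).round(2)
def E(r,p,y): return Ro.from_euler('xyz',[r,p,y]).as_matrix()
def now():
    from bench import manip
    s=manip.get_state(); return s["eef_pos"],E(*s["tcp_rot"]),s
E
python3 - <<'E'
from h import *
from bench import viewer
p,R,s=now(); d=viewer.snapshot("wrist")
c=-d["R"].T@d["t"]; print("cam in tool",R.T@(c-p),"\naxes in tool\n",(R.T@d["R"].T).round(3),d["camera_matrix"][0])
tR=E(np.pi,0,np.radians(-13.4))
# view pose: camera above midpoint looking
off=R.T@(c-p)
print(go(p,R,[440,-200,380],tR))
E
```

```text
cam in tool [  69.58262639    0.40039755 -147.83807898] 
axes in tool
 [[-0.    -0.97  -0.242]
 [ 1.    -0.001  0.001]
 [-0.001 -0.242  0.97 ]] [284.4436758    0.         318.25782307]
(array([ 350.2, -316.7, -143.8]), array([-9.000e-02,  3.000e-02,  3.252e+01]))
```

```bash
python3 -m pendant '[8,-6,0,0,0,1,1, 30,-23,0,0,0,3,1, 58,-45,0,0,0,6,1, 87,-67,0,0,0,9,1, 116,-89,0,0,0,12,1, 145,-111,0,0,0,15,1, 174,-133,0,0,0,18,1, 200,-153,0,0,0,20.5,1, 217,-166,0,0,0,22.5,1, 220,-169,0,0,0,22.5,1]' && python3 -m pendant '[4,-4,0,0,0,1,1, 14,-13,0,0,0,3,1, 32,-26,0,0,0,5,1, 54,-41,0,0,0,7,1, 76,-57,0,0,0,9,1, 98,-74,0,0,0,10,1, 112,-86,0,0,0,10,1, 118,-93,0,0,0,10,1, 121,-93,0,0,0,10,1, 121,-93,0,0,0,10,1]'
python3 - <<'E'
from h import *
from bench import viewer
p,R,s=now(); print(p,s["tcp_rot"])
d=viewer.snapshot("wrist"); np.savez('/tmp/w1.npz',**d); cv2.imwrite("pics/w1.png",d["frame"][:,:,::-1])
E
```

```text
time_s: 0.98
eef_pos: [368.3, -378.3, 236.6]
tcp_rot: [-3.14, -0.001, -0.053]
contact_force: [0.5, -0.7, -0.3]
width: 91.8
grip_force: 0.0
time_s: 1.82
eef_pos: [491.2, -297.6, 236.3]
tcp_rot: [3.141, 0.001, -0.234]
contact_force: [0.1, -0.5, -0.3]
width: 92.0
grip_force: 0.0
[ 491.23255508 -297.6426427   236.30613907] [ 3.14095883e+00  6.31793504e-04 -2.33627577e-01]
```

View pics/w1.png

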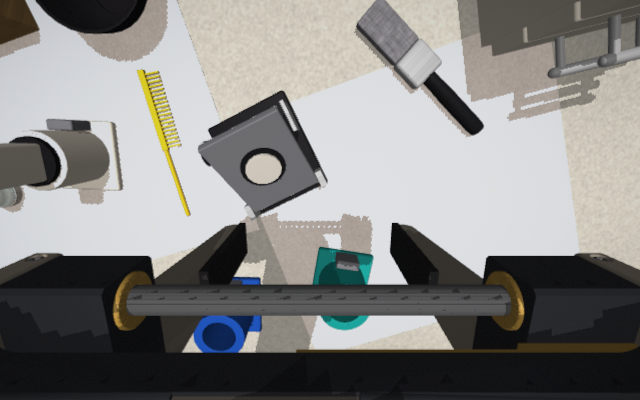

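The wrist view shows the round tile at (264,168), surrounded by its dark pad and the grey board. The reader and dock are at the left edge, near (60,160).

```bash
cat > tile.py <<'E'
import sys
from h import *
np.set_printoptions(precision=3,suppress=True)
def tri(a,ua,b,ub):
    Ps=[x["camera_matrix"]@np.c_[x["R"],x["t"]] for x in (a,b)]
    X=cv2.triangulatePoints(*Ps,np.array(ua,float),np.array(ub,float)).ravel(); return X[:3]/X[3]
def measure(fn,c0,rad):
    d=dict(np.load(fn)); C=cloud(d); g=d["frame"].astype(float).mean(2)
    u0,v0=c0; m=np.zeros(g.shape,np.uint8); cv2.circle(m,c0,int(rad*2.2),1,-1)
    cs,_=cv2.findContours(((g>125)&(m>0)).astype(np.uint8),cv2.RETR_EXTERNAL,cv2.CHAIN_APPROX_NONE)
    k=min((c for c in cs if len(c)>20),key=lambda c:np.hypot(*(cv2.minEnclosingCircle(c)[0]-np.array(c0))))
    e=cv2.fitEllipse(k); M=np.zeros(g.shape,np.uint8); cv2.drawContours(M,[k],-1,1,-1); M=cv2.erode(M,np.ones((3,3)))
    T=C[M>0]; T=T[T[:,2]>20]
    bm=(m>0)&(g>60)&(g<125)&(cv2.dilate(M,np.ones((3,3)),iterations=max(2,rad//4))==0)&(C[...,2]>25)&(C[...,2]<120)
    c,n,s,kk=plane(C[bm],10,6)
    tc,tn,ts,_=plane(T,5,6)
    K,R,t=d["camera_matrix"],d["R"],d["t"]; o=-R.T@t; r=R.T@np.array([(e[0][0]-K[0,2])/K[0,0],(e[0][1]-K[1,2])/K[1,1],1])
    tile=o+r*((tc-o)@n)/(r@n)
    print("ellipse",e[0],e[1],"board n",n,"s",s,kk.sum(),"slope",np.degrees(np.arccos(n[2])),"az",np.degrees(np.arctan2(-n[1],-n[0])))
    print("tile n",tn,ts,len(T),"tile-board",(tc-c)@n,"tile centre",tile); return d,e[0],n,tile
if __name__=="__main__":
    a=measure('/tmp/w1.npz',(264,168),20); b=measure('/tmp/top0.npz',(403,207),7)
    print("triang",tri(a[0],a[1],b[0],b[1]))
E
python3 tile.py
python3 - <<'E'
from h import *
d=dict(np.load('/tmp/w1.npz')); C=cloud(d)
P=C[100:220,0:130].reshape(-1,3)
for lo,hi in((165,190),(76,86),(7,13)):
    T=P[(P[:,2]>lo)&(P[:,2]<hi)]; print(lo,len(T),cv2.minAreaRect(T[:,:2].astype(np.float32)),T.mean(0))
E
```

```text
ellipse (262.9962158203125, 168.56683349609375) (29.360395431518555, 35.27398681640625) board n [-0.534 -0.12   0.837] s 0.6316791837031852 3972 slope 33.22130191678622 az 12.689246629288727
tile n [-0.533 -0.119  0.838] 0.5840528083354144 731 tile-board 6.981168961756879 tile centre [ 531.478 -244.695   73.683]
ellipse (403.408203125, 207.02359008789062) (11.798256874084473, 12.784457206726074) board n [-0.54  -0.121  0.833] s 2.5053843178832973 477 slope 33.6159103710046 az 12.602084595101253
tile n [-0.563 -0.825  0.051] 3.4286813814086665 85 tile-board 34.098884481697006 tile centre [ 522.765 -238.857  103.162]
triang [ 529.474 -244.824   69.342]
165 0 ((0.0, 0.0), (0.0, 0.0), 0.0) [nan nan nan]
76 918 ((594.7923583984375, -18.059795379638672), (46.48207092285156, 58.42801284790039), 84.80814361572266) [595.52154636 -23.01504135  81.00122984]
7 1380 ((599.2481689453125, 31.561016082763672), (175.22108459472656, 101.10143280029297), 85.21650695800781) [584.82809561 -21.13073557   9.49494507]<stdin>:5: RuntimeWarning: Mean of empty slice.
  ret = um.true_divide(
```

```bash
python3 -m pendant '[-1,-10,-4,0,0,0,1, -5,-40,-14,0,0,0,1, -11,-78,-24,0,0,0,1, -17,-118,-34,0,0,0,1, -23,-158,-44,0,0,0,1, -29,-198,-54,0,0,0,1, -34,-236,-60,0,0,0,1, -39,-274,-64,0,0,0,1, -42,-300,-64,0,0,0,1, -43,-305,-64,0,0,0,1]' 
cat > rd.py <<'E'
from h import *
from bench import viewer
import sys
np.set_printoptions(precision=2,suppress=True)
p,R,s=now(); print(p,s["tcp_rot"])
d=viewer.snapshot("wrist"); np.savez(f'/tmp/{sys.argv[1]}.npz',**d); cv2.imwrite(f"pics/{sys.argv[1]}.png",d["frame"][:,:,::-1])
C=cloud(d); P=C.reshape(-1,3); P=P[np.hypot(P[:,0]-593,P[:,1]+8)<75]
for lo,hi,r in((165,190,40),(72,79,34),(79,88,29),(7,14,75)):
    T=P[(P[:,2]>lo)&(P[:,2]<hi)&(np.hypot(P[:,0]-593,P[:,1]+8)<r+5)]; print(lo,len(T),np.median(T[:,2]),"rect",cv2.minAreaRect(T[:,:2].astype(np.float32)),"circ",cv2.minEnclosingCircle(T[:,:2].astype(np.float32)))
E
python3 rd.py w2
```

```text
time_s: 2.7
eef_pos: [520.1, 15.2, 301.6]
tcp_rot: [-3.139, -0.001, -0.227]
contact_force: [-0.1, 0.5, 0.1]
width: 91.8
grip_force: 0.0
[520.15  15.21 301.63] [-3.14 -0.   -0.23]
165 1511 177.37574925421825 rect ((596.1480712890625, -7.787029266357422), (31.878623962402344, 40.00825119018555), 75.29772186279297) circ ((596.17822265625, -7.745855808258057), 24.1324405670166)
72 457 74.66276211398862 rect ((595.6248779296875, -8.053329467773438), (64.71180725097656, 64.37793731689453), 13.712434768676758) circ ((596.0186767578125, -7.867706775665283), 32.86299133300781)
79 205 81.75197843468223 rect ((590.0531616210938, -5.534824371337891), (53.623504638671875, 40.10829162597656), 69.50067138671875) circ ((595.6888427734375, -7.676799774169922), 26.88815689086914)
7 1000 9.631238023813346 rect ((595.8585815429688, -7.951633453369141), (79.77729797363281, 89.51123809814453), 73.93228912353516) circ ((595.6539306640625, -8.088080406188965), 57.93186569213867)
```

View pics/w2.png

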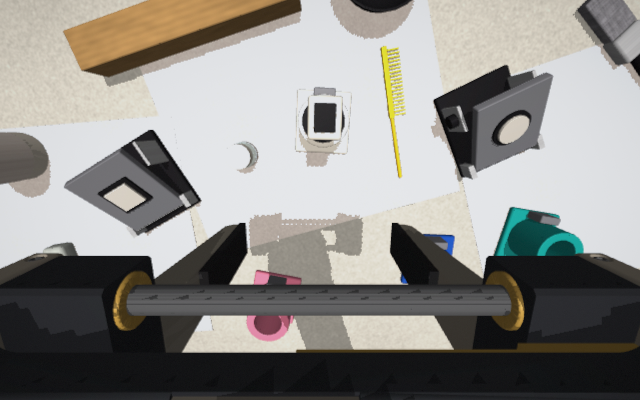

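The reader is at (596,-8) in world coordinates, yaw about -15°, with its top at z=177. In this picture it is at (324,118), with the jar at (242,155). Next I grasp at z≈132.

```bash
python3 -m pendant '[10,1,0,0,0,0,1, 32,2,0,0,0,1,1, 58,4,0,0,0,1.5,1, 74,5,5,0,0,2,1, 79,5.5,20,0,0,2,1, 79,5.5,45,0,0,2,1, 79,5.5,72,0,0,2,1, 79,5.5,98,0,0,2,1, 79,5.5,116,0,0,2,1, 79,5.5,120,0,0,2,1]' && python3 -m pendant '[0,0,6,0,0,0,1, 0,0,20,0,0,0,1, 0,0,34,0,0,0,1, 0,0,43,0,0,0,1, 0,0,47,0,0,0,1, 0,0,47,0,0,0,1, 0,0,47,0,0,0,1, 0,0,47,0,0,0,1, 0,0,47,0,0,0,1, 0,0,47,0,0,0,1]'
```

```text
time_s: 3.58
eef_pos: [594.0, -17.4, 176.7]
tcp_rot: [3.138, 0.006, -0.273]
contact_force: [-0.4, 0.4, 0.4]
width: 92.2
grip_force: 0.0
time_s: 4.42
eef_pos: [596.4, -13.6, 134.3]
tcp_rot: [-3.141, -0.001, -0.268]
contact_force: [0.3, 0.1, 0.5]
width: 91.8
grip_force: 0.0
```

```bash
python3 -m pendant '[-1,-3,0,0,0,0,1, -2,-5.4,0,0,0,0,1, -2,-5.4,0,0,0,0,1, -2,-5.4,0,0,0,0,0.6, -2,-5.4,0,0,0,0,0.45, -2,-5.4,0,0,0,0,0.25, -2,-5.4,0,0,0,0,0.2, -2,-5.4,0,0,0,0,0.2, -2,-5.4,0,0,0,0,0.2, -2,-5.4,0,0,0,0,0.2]' 30 && python3 -m pendant '[0,0,0,0,0,0,0.2, 0,0,0,0,0,0,0.2, 0,0,0,0,0,0,0.2, 0,0,-3,0,0,0,0.2, 0,0,-8,0,0,0,0.2, 0,0,-16,0,0,0,0.2, 0,0,-26,0,0,0,0.2, 0,0,-34,0,0,0,0.2, 0,0,-38,0,0,0,0.2, 0,0,-40,0,0,0,0.2]'
```

```text
time_s: 5.25
eef_pos: [595.5, -8.0, 133.5]
tcp_rot: [3.142, 0.0, -0.269]
contact_force: [-0.5, -0.3, -0.4]
width: 47.8
grip_force: 0.0
time_s: 6.08
eef_pos: [596.1, -7.9, 175.0]
tcp_rot: [-3.141, -0.002, -0.268]
contact_force: [0.6, 1.1, -2.1]
width: 32.0
grip_force: 29.9
```

```bash
python3 -m pendant '[0,0,-4,0,0,0,0.2, 0,0,-14,0,0,0,0.2, 0,0,-28,0,0,0,0.2, 0,0,-42,0,0,0,0.2, 0,0,-56,0,0,0,0.2, 0,0,-66,0,0,0,0.2, 0,0,-72,0,0,0,0.2, 0,0,-75,0,0,0,0.2, 0,0,-75,0,0,0,0.2, 0,0,-75,0,0,0,0.2]'
cat > tgt.py <<'E'
from h import *
import sys
np.set_printoptions(precision=2,suppress=True)
n=np.array([-.534,-.12,.837]); n/=np.linalg.norm(n); tile=np.array([531.5,-244.7,73.7]); L=109
def T(so):
    z=-n; x=np.array([0.,0,1])-n[2]*n; x/=np.linalg.norm(x); return tile+n*(so+L),np.c_[x,np.cross(z,x),z]
if __name__=="__main__":
    p,R,s=now(); print(p,s["tcp_rot"],s["q"])
    t,tR=T(float(sys.argv[1])); print(t,*go(p,R,t,tR))
E
python3 tgt.py 60
python3 - <<'E'
from bench import viewer
import cv2,numpy as np
d=viewer.snapshot("wrist"); np.savez('/tmp/w3.npz',**d); cv2.imwrite("pics/w3.png",d["frame"][:,:,::-1])
E
```

```text
time_s: 6.92
eef_pos: [595.2, -8.0, 248.0]
tcp_rot: [3.141, 0.001, -0.268]
contact_force: [0.3, 1.1, -2.7]
width: 32.1
grip_force: 29.9
[595.19  -7.98 248.03] [ 3.14  0.   -0.27] [ 0.14  0.38 -0.24  1.72  0.1   1.06 -1.97]
[ 441.26 -264.98  215.14] [-80.2 288.6  33.1] [  8.13  32.56 -27.25]
```

View pics/w3.png

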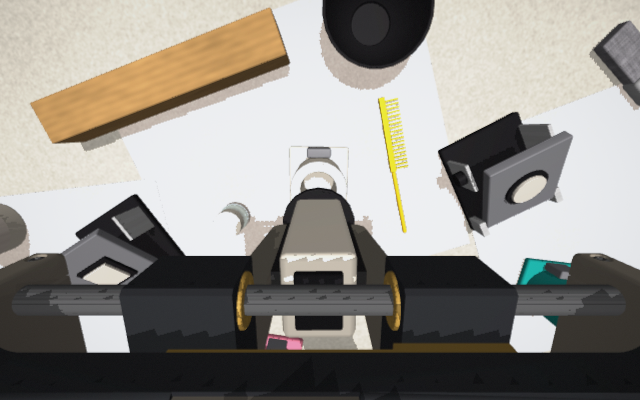

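The wrist view shows the reader held straight and centred between the fingers at (318,280), with the empty dock behind it at (318,175).

```bash
python3 -m pendant '[-2,6,0,0.2,0.7,-0.5,0.2, -6,22,1,0.6,2.4,-2,0.2, -14,50,4,1.4,5.6,-4.7,0.2, -23,82,8,2.3,9.3,-7.7,0.2, -32,115,12,3.2,13,-10.9,0.2, -41,147,16,4.1,16.6,-13.9,0.2, -50,180,20,5.1,20.3,-17,0.2, -58,208,23,5.9,23.5,-19.7,0.2, -62,223,25.5,6.3,25.2,-21,0.2, -64,230,26.4,6.5,26,-21.8,0.2]' && python3 tgt.py 40
```

```text
time_s: 7.8
eef_pos: [474.1, -208.7, 222.2]
tcp_rot: [-3.113, -0.454, 0.105]
contact_force: [1.1, -0.2, -1.9]
width: 32.0
grip_force: 29.9
[ 474.11 -208.72  222.2 ] [-3.11 -0.45  0.1 ] [ 0.84  0.15 -0.35  2.18 -0.48  0.51 -0.57]
[ 451.94 -262.58  198.41] [-35.3  51.5   7.8] [ 1.63  7.09 -5.9 ]
```

```bash
python3 -m pendant '[-3,4,0,0.1,0.5,-0.4,0.2, -8,12,0.5,0.4,1.5,-1.3,0.2, -15,22,2,0.7,3,-2.5,0.2, -22,32,4,1,4.5,-3.7,0.2, -28,41,6,1.3,5.8,-4.8,0.2, -33,48,7.5,1.5,6.7,-5.6,0.2, -35.3,51.5,7.8,1.6,7.1,-5.9,0.2, -35.3,51.5,7.8,1.6,7.1,-5.9,0.2, -35.3,51.5,7.8,1.6,7.1,-5.9,0.2, -35.3,51.5,7.8,1.6,7.1,-5.9,0.2]' && python3 tgt.py 20
python3 - <<'E'
from bench import viewer
import cv2,numpy as np
a=[]
for n,(x,y,w,h),s in(("scene",(170,130,130,110),3.5),("top",(340,150,130,110),3.5)):
    d=viewer.snapshot(n); np.savez(f'/tmp/{n}1.npz',**d); a.append(cv2.resize(d["frame"][y:y+h,x:x+w,::-1],None,fx=3,fy=3,interpolation=2))
cv2.imwrite("pics/c4.png",np.hstack(a))
d=viewer.snapshot("wrist"); np.savez('/tmp/w4.npz',**d); cv2.imwrite("pics/w4.png",d["frame"][:,:,::-1])
E
```

```text
time_s: 8.63
eef_pos: [453.6, -260.8, 198.8]
tcp_rot: [-3.14, -0.578, 0.22]
contact_force: [0.9, 0.2, -2.2]
width: 32.0
grip_force: 29.9
[ 453.58 -260.83  198.8 ] [-3.14 -0.58  0.22] [ 1.11  0.24 -0.43  2.2  -0.82  0.49  0.04]
[ 462.62 -260.18  181.67] [-1.9  1.4 19.2] [-0.05  0.07 -0.06]
```

View pics/c4.png

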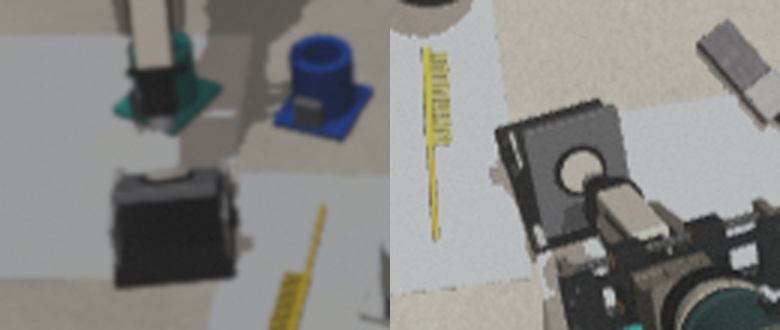

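View pics/w4.png

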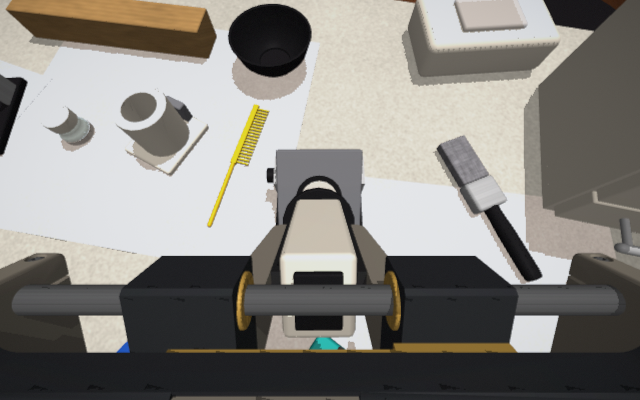

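Both crops show the nose just above the tile: the top crop has the reader's lower end at (610,185), next to the tile at (578,172). In the wrist view the reader is symmetric about column 319 and points at the tile (319,185). I'll check its tilt in the hand.

```bash
python3 - <<'E'
from h import *
np.set_printoptions(precision=4,suppress=True)
p,R,s=now()
d=dict(np.load('/tmp/w4.npz')); C=(cloud(d)-p)@R
P=C[205:250,292:348].reshape(-1,3); P=P[(P[:,2]<60)&(P[:,2]>-60)&(abs(P[:,0]-20)<12)]
c=P.mean(0); 
for _ in range(4):
    c=P.mean(0); n=np.linalg.svd(P-c,full_matrices=False)[2][2]; n*=np.sign(n[0]); P=P[abs((P-c)@n)<3]
print("face n in tool",n,"c",c,len(P),"x at z=0",c[0]+c[2]*n[2]/n[0])
# flange/any points far down tool
Q=C[160:230,270:370].reshape(-1,3); Q=Q[(Q[:,2]>50)&(Q[:,2]<61)&(abs(Q[:,0])<35)&(abs(Q[:,1])<30)]; print("flange",len(Q),Q[:,2].mean(), cv2.minEnclosingCircle(Q[:,:2].astype(np.float32)))
B=C[140:215,270:370].reshape(-1,3); B=B[(B[:,2]>100)&(B[:,2]<200)]
bc,bn,bs,k=plane(B@np.diag([1,1,-1]),10,6); print("board",bc,bn,bs,k.sum())
g=d["frame"].mean(2)
m=np.zeros(g.shape,bool); m[175:200,295:345]=True
t=C[m&(g>150)]; t=t[(t[:,2]>110)]; print("tile pts",len(t),np.median(t,0),t.max(0))
E
```

```text
face n in tool [ 1.     -0.0073  0.0033] c [20.0069  0.6755 -7.0889] 2412 x at z=0 19.983298450963165
flange 851 53.12292531278693 ((2.9421286582946777, 0.609443187713623), 26.344139099121094)
board [  21.4474    1.4062 -155.0859] [ 0.01   -0.0015  0.9999] 1.17604876417961 3967
tile pts 164 [ 10.5307   1.2886 148.4635] [ 15.2141  18.3653 154.0248]
```

```bash
python3 - <<'E'
from h import *
from scipy.optimize import least_squares
p,R,s=now(); d=dict(np.load('/tmp/w4.npz')); g=d["frame"].mean(2).astype(np.uint8)
K=d["camera_matrix"]; o=(-d["R"].T@d["t"]-p)@R
E=[]
for u in range(303,337):
    col=g[170:195,u].astype(int); k=np.argmax(np.diff(col)); 
    if np.diff(col)[k]>40:
        r=(d["R"].T@np.array([(u-K[0,2])/K[0,0],(170+k+.5-K[1,2])/K[1,1],1]))@R; E.append((o+r*(148.5-o[2])/r[2])[:2])
E=np.array(E); f=least_squares(lambda c:np.hypot(*(E-c).T)-20,[0,0],loss='soft_l1'); print(len(E),f.x,abs(f.fun).mean(),E[:,0].max())
E
```

```text
33 [-4.04318022  0.97530118] 0.21075203064867679 15.836819535016666
```

```bash
python3 -m pendant '[-1,0.4,2,0,0,0,0.2, -2,0.8,7,0,0,0,0.2, -3,1.2,13,0,0,0,0.2, -3.2,1.2,19,0,0,0,0.2, -3.2,1.2,24,0,0,0,0.2, -3.2,1.2,28,0,0,0,0.2, -3.2,1.2,31,0,0,0,0.2, -3.2,1.2,32,0,0,0,0.2, -3.2,1.2,32,0,0,0,0.2, -3.2,1.2,32,0,0,0,0.2]' && python3 tgt.py 0; python3 -m pendant '[0,0,0.4,0,0,0,0.2, 0,0,0.8,0,0,0,0.2, 0,0,1.2,0,0,0,0.2, 0,0,1.6,0,0,0,0.2, 0,0,2,0,0,0,0.2, 0,0,2.4,0,0,0,0.2, 0,0,2.8,0,0,0,0.2, 0,0,3,0,0,0,0.2, 0,0,3,0,0,0,0.2, 0,0,3,0,0,0,0.2]'; python3 tgt.py 0
```

```text
time_s: 9.62
eef_pos: [468.4, -259.1, 170.3]
tcp_rot: [-3.14, -0.578, 0.219]
contact_force: [0.0, -0.3, -1.9]
width: 32.1
grip_force: 29.9
[ 468.42 -259.11  170.26] [-3.14 -0.58  0.22] [ 1.1   0.32 -0.46  2.2  -0.85  0.41  0.09]
[ 473.3  -257.78  164.93] [ 1.3 -0.2  7.2] [-0.05  0.04 -0.09]
time_s: 10.45
eef_pos: [470.0, -258.7, 167.7]
tcp_rot: [-3.14, -0.578, 0.219]
contact_force: [1.5, -0.7, -2.0]
width: 31.8
grip_force: 29.9
[ 470.   -258.69  167.69] [-3.14 -0.58  0.22] [ 1.1   0.32 -0.46  2.2  -0.86  0.41  0.09]
[ 473.3  -257.78  164.93] [ 1.4 -0.2  4.2] [-0.05  0.05 -0.09]
```

```bash
A='force'; python3 -m pendant '[0,0,0.5,0,0,0,0.2, 0,0,1,0,0,0,0.2, 0,0,1.5,0,0,0,0.2, 0,0,2,0,0,0,0.2, 0,0,2.5,0,0,0,0.2, 0,0,3,0,0,0,0.2, 0,0,3,0,0,0,0.2, 0,0,3,0,0,0,0.2, 0,0,3,0,0,0,0.2, 0,0,3,0,0,0,0.2]' | sed -n 2,4p;  python3 -m pendant '[0,0,0.3,0,0,0,0.2, 0,0,0.6,0,0,0,0.2, 0,0,1,0,0,0,0.2, 0,0,1.3,0,0,0,0.2, 0,0,1.6,0,0,0,0.2, 0,0,2,0,0,0,0.2, 0,0,2,0,0,0,0.2, 0,0,2,0,0,0,0.2, 0,0,2,0,0,0,0.2, 0,0,2,0,0,0,0.2]' | sed -n 2,4p; python3 tgt.py 0
```

```text
eef_pos: [471.6, -258.4, 165.2]
tcp_rot: [-3.14, -0.578, 0.219]
contact_force: [0.6, 1.0, -1.5]
eef_pos: [472.7, -258.1, 163.6]
tcp_rot: [-3.14, -0.578, 0.219]
contact_force: [-2.1, -1.1, 0.3]
[ 472.66 -258.13  163.57] [-3.14 -0.58  0.22] [ 1.09  0.34 -0.46  2.2  -0.86  0.39  0.1 ]
[ 473.3  -257.78  164.93] [ 1.3 -0.2 -0.8] [-0.05  0.04 -0.09]
```

```bash
cat > avg.py <<'E'
from h import *
from bench import viewer
n=np.array([-.534,-.12,.837]); F=[];P=[]
for _ in range(8):
    viewer.snapshot("top"); p,R,s=now(); F.append(s["contact_force"]); P.append(p)
F=np.mean(F,0)-[.5,.1,-2.1]; print("t",s["time_s"],"F",F.round(2),"along n",(F@n).round(2),"pos",np.mean(P,0).round(2),"std",np.std(P,0).round(2))
E
python3 avg.py;  python3 -m pendant '[0,0,0.3,0,0,0,0.2, 0,0,0.6,0,0,0,0.2, 0,0,0.9,0,0,0,0.2, 0,0,1.2,0,0,0,0.2, 0,0,1.5,0,0,0,0.2, 0,0,1.8,0,0,0,0.2, 0,0,2,0,0,0,0.2, 0,0,2,0,0,0,0.2, 0,0,2,0,0,0,0.2, 0,0,2,0,0,0,0.2]' | sed -n 2,4p; python3 avg.py
```

```text
t 12.5167 F [-2.19 -0.38  2.26] along n 3.11 pos [ 472.67 -258.13  163.55] std [0.01 0.01 0.01]
eef_pos: [473.7, -257.9, 161.9]
tcp_rot: [-3.14, -0.578, 0.219]
contact_force: [-2.5, -0.8, 1.0]
t 13.75 F [-2.79 -0.38  3.59] along n 4.54 pos [ 473.74 -257.9   161.88] std [0.01 0.01 0.01]
```

```bash
python3 -m pendant '[0,0,0.3,0,0,0,0.2, 0,0,0.6,0,0,0,0.2, 0,0,0.9,0,0,0,0.2, 0,0,1.2,0,0,0,0.2, 0,0,1.5,0,0,0,0.2, 0,0,1.8,0,0,0,0.2, 0,0,2,0,0,0,0.2, 0,0,2,0,0,0,0.2, 0,0,2,0,0,0,0.2, 0,0,2,0,0,0,0.2]' | sed -n 2,4p; python3 avg.py; for i in 1 2; do python3 -m pendant '[0,0,0,0,0,0,0.2, 0,0,0,0,0,0,0.2, 0,0,0,0,0,0,0.2, 0,0,0,0,0,0,0.2, 0,0,0,0,0,0,0.2, 0,0,0,0,0,0,0.2, 0,0,0,0,0,0,0.2, 0,0,0,0,0,0,0.2, 0,0,0,0,0,0,0.2, 0,0,0,0,0,0,0.2]' | sed -n 1,4p;done;  python3 avg.py
python3 - <<'E'
from h import *
from bench import viewer
p,R,s=now(); d=viewer.snapshot("wrist"); cv2.imwrite("pics/w5.png",cv2.resize(d["frame"][130:260,230:410,::-1],None,fx=4,fy=4,interpolation=2))
C=(cloud(d)-p)@R; Q=C[140:240,270:370].reshape(-1,3)
P=Q[(abs(Q[:,0]-20)<8)&(Q[:,2]<45)&(Q[:,2]>-40)&(abs(Q[:,1])<14)]; c=P.mean(0); n=np.linalg.svd(P-c,full_matrices=False)[2][2]; print("grip face n",n.round(3),len(P))
Q=Q[(Q[:,2]>46)&(Q[:,2]<61)&(abs(Q[:,0])<35)&(abs(Q[:,1])<30)]; print("flange z",np.median(Q[:,2]))
E
```

```text
eef_pos: [474.8, -257.7, 160.2]
tcp_rot: [-3.14, -0.578, 0.219]
contact_force: [-2.5, -0.4, 3.5]
t 14.9833 F [-3.58 -1.03  4.87] along n 6.11 pos [ 474.8  -257.65  160.19] std [0.01 0.02 0.01]
time_s: 15.82
eef_pos: [474.8, -257.6, 160.2]
tcp_rot: [-3.14, -0.578, 0.219]
contact_force: [-1.6, -0.6, 3.5]
time_s: 16.65
eef_pos: [474.8, -257.6, 160.2]
tcp_rot: [-3.14, -0.578, 0.219]
contact_force: [-2.8, -0.0, 2.6]
t 17.05 F [-3.62 -1.08  4.96] along n 6.21 pos [ 474.8  -257.62  160.18] std [0.01 0.02 0.01]
grip face n [-1.     0.01  -0.001] 1924
flange z 52.8738274129545
```

View pics/w5.png

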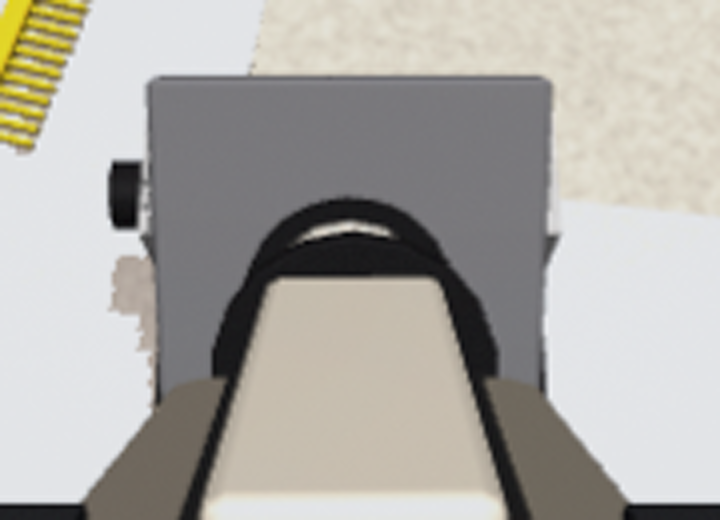

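The crop shows the reader square on the board and centred across it, with a white sliver of tile visible at (350,230) beyond the flange. The press reads 6.2 N, about 6 mm in, and has been steady for over 2 s. Now I retreat and go back.

```bash
python3 -m pendant '[0,0,-1,0,0,0,0.2, 0,0,-4,0,0,0,0.2, 0,0,-9,0,0,0,0.2, 0,0,-16,0,0,0,0.2, 0,0,-26,0,0,0,0.2, 0,0,-38,0,0,0,0.2, 0,0,-50,0,0,0,0.2, 0,0,-59,0,0,0,0.2, 0,0,-64,0,0,0,0.2, 0,0,-65,0,0,0,0.2]'
cat > back.py <<'E'
from h import *
import sys
p,R,s=now(); print(p.round(1),s["tcp_rot"].round(3),*go(p,R,[596,-7.9,float(sys.argv[1])],E(np.pi,0,-.268)))
E
python3 back.py 250
```

```text
time_s: 17.93
eef_pos: [439.9, -265.8, 215.4]
tcp_rot: [-3.141, -0.579, 0.22]
contact_force: [0.2, 0.4, -1.2]
width: 32.0
grip_force: 29.9
[ 439.9 -265.8  215.4] [-3.141 -0.579  0.22 ] [ 193.6 -217.6   85.2] [ -8.09 -32.48  27.16]
```

```bash
python3 -m pendant '[4,-4,1.5,-0.2,-0.6,0.5,0.2, 14,-16,6,-0.6,-2.4,2,0.2, 33,-37,14.5,-1.4,-5.5,4.6,0.2, 54,-61,24,-2.3,-9.1,7.6,0.2, 76,-85,33,-3.2,-12.7,10.6,0.2, 97,-109,43,-4,-16.2,13.6,0.2, 118,-133,52,-4.9,-19.8,16.6,0.2, 136,-152,60,-5.7,-22.7,19,0.2, 146,-165,64,-6.1,-24.5,20.5,0.2, 151,-170,66.5,-6.3,-25.3,21.2,0.2]' && python3 -m pendant '[0,0,0,0,0,0,0.2, 0,0,0,0,0,0,0.2, 0,0,0,0,0,0,0.2, 0,0,0,0,0,0,0.2, 0,0,0,0,0,0,0.2, 0,0,0,0,0,0,0.2, 0,0,0,0,0,0,0.2, 0,0,0,0,0,0,0.2, 0,0,0,0,0,0,0.2, 0,0,0,0,0,0,0.2]' >/dev/null; python3 back.py 250
```

```text
time_s: 18.77
eef_pos: [540.8, -96.7, 235.6]
tcp_rot: [-3.105, -0.145, -0.146]
contact_force: [0.3, -0.3, -3.3]
width: 31.8
grip_force: 29.9
[541.4 -97.1 236.1] [-3.103 -0.149 -0.141] [ 43.1 -96.2  -3.8] [-2.74 -8.39  7.4 ]
```

```bash
python3 -m pendant '[2,-4,0,-0.1,-0.4,0.3,0.2, 7,-15,-1,-0.4,-1.3,1.1,0.2, 14,-31,-1,-0.9,-2.7,2.4,0.2, 22,-49,-2,-1.4,-4.3,3.8,0.2, 29,-65,-3,-1.9,-5.7,5,0.2, 36,-80,-3,-2.3,-7,6.2,0.2, 40.5,-90,-3.6,-2.6,-7.9,6.9,0.2, 43.1,-96.2,-3.8,-2.7,-8.4,7.4,0.2, 43.1,-96.2,-3.8,-2.7,-8.4,7.4,0.2, 43.1,-96.2,-3.8,-2.7,-8.4,7.4,0.2]' >/dev/null; python3 - <<'E'
from bench import viewer
viewer.snapshot("top");viewer.snapshot("top");viewer.snapshot("top");viewer.snapshot("top")
E
python3 back.py 134
python3 - <<'E'
from h import *
from bench import viewer
p,R,s=now(); d=viewer.snapshot("wrist"); Cw=cloud(d); C=(Cw-p)@R
P=C[200:300,270:370].reshape(-1,3); P=P[(abs(P[:,0]-20)<8)&(P[:,2]<45)&(P[:,2]>-40)&(abs(P[:,1])<14)]; c=P.mean(0); n=np.linalg.svd(P-c,full_matrices=False)[2][2]; print("grip face n",n.round(3),c.round(1),len(P))
Q=C[140:260,260:380].reshape(-1,3);Q=Q[(Q[:,2]>46)&(Q[:,2]<61)&(abs(Q[:,0])<35)&(abs(Q[:,1])<30)]; print("flange z",np.median(Q[:,2]),cv2.minEnclosingCircle(Q[:,:2].astype(np.float32)))
W=Cw.reshape(-1,3); T=W[(W[:,2]>6)&(W[:,2]<14)&(np.hypot(W[:,0]-596,W[:,1]+8)<70)]; print("foot",cv2.minAreaRect(T[:,:2].astype(np.float32)))
E
```

```text
[595.6  -8.8 249.9] [-3.141  0.    -0.269] [  0.2  -1.  115.9] [-0.01  0.02 -0.05]
grip face n [-1.     0.004  0.   ] [20.6 -0.1 -8.8] 2746
flange z 51.87451891054967 ((3.513087034225464, -0.49226656556129456), 26.36248779296875)
foot ((603.6339111328125, -10.21563720703125), (79.91160583496094, 74.91107940673828), 75.2138900756836)
```

```bash
python3 -m pendant '[0.2,-1,3,0,0,0,0.2, 0.2,-1,10,0,0,0,0.2, 0.2,-1,20,0,0,0,0.2, 0.2,-1,30,0,0,0,0.2, 0.2,-1,40,0,0,0,0.2, 0.2,-1,48,0,0,0,0.2, 0.2,-1,54,0,0,0,0.2, 0.2,-1,58,0,0,0,0.2, 0.2,-1,60,0,0,0,0.2, 0.2,-1,60,0,0,0,0.2]' | sed -n 2,4p; python3 -m pendant '[0,0,2,0,0,0,0.2, 0,0,6,0,0,0,0.2, 0,0,11,0,0,0,0.2, 0,0,17,0,0,0,0.2, 0,0,23,0,0,0,0.2, 0,0,29,0,0,0,0.2, 0,0,34,0,0,0,0.2, 0,0,38,0,0,0,0.2, 0,0,40,0,0,0,0.2, 0,0,40,0,0,0,0.2]'| sed -n 2,4p; python3 back.py 134
```

```text
eef_pos: [596.4, -6.7, 189.4]
tcp_rot: [-3.141, 0.001, -0.268]
contact_force: [0.2, 0.1, -1.6]
eef_pos: [596.2, -6.7, 149.2]
tcp_rot: [-3.141, 0.001, -0.268]
contact_force: [0.6, -0.1, -1.2]
[596.2  -6.7 149.2] [-3.141e+00  1.000e-03 -2.680e-01] [ 0.2  1.2 15.2] [-0.03  0.08  0.03]
```

```bash
python3 -m pendant '[0.1,0.5,2,0,0,0,0.2, 0.2,1.1,4,0,0,0,0.2, 0.2,1.2,6,0,0,0,0.2, 0.2,1.2,8,0,0,0,0.2, 0.2,1.2,10,0,0,0,0.2, 0.2,1.2,12,0,0,0,0.2, 0.2,1.2,13,0,0,0,0.2, 0.2,1.2,14,0,0,0,0.2, 0.2,1.2,14,0,0,0,0.2, 0.2,1.2,14,0,0,0,0.2]' | sed -n 2,4p; python3 -m pendant '[0,0,0.3,0,0,0,0.2, 0,0,0.6,0,0,0,0.2, 0,0,1,0,0,0,0.2, 0,0,1.3,0,0,0,0.2, 0,0,1.6,0,0,0,0.2, 0,0,1.6,0,0,0,0.2, 0,0,1.6,0,0,0,0.2, 0,0,1.6,0,0,0,0.2, 0,0,1.6,0,0,0,0.2, 0,0,1.6,0,0,0,0.2]'| sed -n 2,4p
```

```text
eef_pos: [596.4, -7.9, 135.8]
tcp_rot: [-3.141, 0.0, -0.268]
contact_force: [0.3, -0.1, -1.8]
eef_pos: [596.4, -7.9, 134.3]
tcp_rot: [-3.141, 0.0, -0.268]
contact_force: [0.4, 1.2, -2.0]
```

```bash
python3 -m pendant '[0,0,0.2,0,0,0,0.2, 0,0,0.4,0,0,0,0.2, 0,0,0.6,0,0,0,0.2, 0,0,0.8,0,0,0,0.2, 0,0,1,0,0,0,0.2, 0,0,1,0,0,0,0.2, 0,0,1,0,0,0,0.2, 0,0,1,0,0,0,0.2, 0,0,1,0,0,0,0.2, 0,0,1,0,0,0,0.2]'| sed -n 2,4p;  python3 -m pendant '[0,0,0,0,0,0,0.4, 0,0,0,0,0,0,0.5, 0,0,0,0,0,0,0.7, 0,0,0,0,0,0,0.9, 0,0,0,0,0,0,1, 0,0,0,0,0,0,1, 0,0,0,0,0,0,1, 0,0,0,0,0,0,1, 0,0,0,0,0,0,1, 0,0,0,0,0,0,1]'; python3 -m pendant '[0,0,-5,0,0,0,1, 0,0,-15,0,0,0,1, 0,0,-35,0,0,0,1, 0,0,-55,0,0,0,1, 0,0,-75,0,0,0,1, 0,0,-95,0,0,0,1, 0,0,-115,0,0,0,1, 0,0,-130,0,0,0,1, 0,0,-138,0,0,0,1, 0,0,-140,0,0,0,1]'; python3 -m pendant '[-10,0,-2,0,0,0,1, -25,0,-5,0,0,0,1, -45,0,-10,0,0,0,1, -60,0,-15,0,0,0,1, -70,0,-20,0,0,0,1, -75,0,-20,0,0,0,1, -75,0,-20,0,0,0,1, -75,0,-20,0,0,0,1, -75,0,-20,0,0,0,1, -75,0,-20,0,0,0,1]' >/dev/null; python3 rd.py w6
```

```text
eef_pos: [596.4, -7.9, 133.5]
tcp_rot: [-3.141, 0.0, -0.268]
contact_force: [-2.2, 0.7, 2.3]
time_s: 25.68
eef_pos: [596.4, -7.9, 133.3]
tcp_rot: [-3.141, 0.0, -0.268]
contact_force: [0.4, 0.9, 0.7]
width: 91.4
grip_force: 0.0
time_s: 26.52
eef_pos: [597.2, -7.9, 275.8]
tcp_rot: [-3.14, -0.003, -0.268]
contact_force: [0.1, -1.1, 0.7]
width: 91.6
grip_force: 0.0
[524.43  11.56 292.82] [-3.14  0.   -0.27]
165 1591 177.44477907528838 rect ((597.180908203125, -7.6063232421875), (31.31231689453125, 39.371158599853516), 74.54469299316406) circ ((596.6044921875, -8.125938415527344), 24.088092803955078)
72 478 74.67543218782093 rect ((596.5231323242188, -7.918815612792969), (63.79424285888672, 64.07150268554688), 75.0659408569336) circ ((595.8624877929688, -7.701470375061035), 32.91441345214844)
79 178 81.78229587321587 rect ((591.06494140625, -6.529380798339844), (52.7092170715332, 41.67607116699219), 74.66312408447266) circ ((596.8286743164062, -7.957840442657471), 26.783815383911133)
7 1025 9.610918853299154 rect ((596.0640869140625, -8.50076675415039), (79.18534088134766, 89.83936309814453), 73.3294448852539) circ ((596.2717895507812, -8.05519962310791), 58.40370178222656)
```

View pics/w6.png

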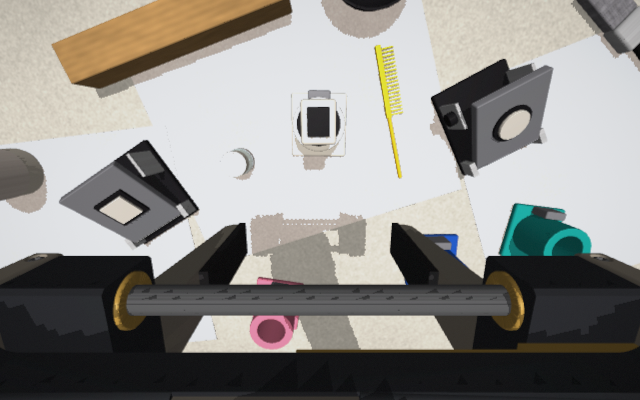

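The reader is upright and seated in the dock at (318,120), with its top at 177.4 mm as at the start. The gripper is clear and everything else is in place.

```bash
python3 -c "
from bench import manip; print(manip.close_job())"
```

```text
the job is handed in; nothing more can be done
None
```

The job is handed in: the reader was pressed squarely on the round tile at about 6 N (nose about 6 mm in) and held for over 2 s, then put back fully seated in its dock and released, with the other objects in view still in place; no verdict was returned.

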